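# Put three mixed-up spare parts back in their own stock trays

## Robot

A 6-joint arm with a two-finger parallel gripper is mounted at the origin on the work surface. World frame = base frame: x ahead of the robot, y to its left, z up, the work surface at z = 0. Lengths are in m, angles in rad, forces in N, time in s.
With the tool pointing down it reaches from about 0.35 to 0.975 m from the base axis. Payload 4.9 kg.
Tool frame: the origin (TCP) lies at the very end of the fingers, on their centre line; the grasp point (between the pads) lies 19 mm behind it; z points along the fingers, x is the direction in which the jaws open and shut, and the axes are right-handed (so a half turn about z gives the same grasp; the last joint's range is limited). The gripper opens to 85 mm and grips with 20 to 120 N. Pads are 22 mm wide; open, the fingers measure 114 mm over their backs; the gripper's body (76 mm by 85 mm) begins 54 mm behind the grasp point. The pads swing forward as they close: fully open they stand 13 mm farther back than shut.
Start: joints at [1.002, 0.053, 1.613, -0, 1.476, -0.119], TCP at [0.272, 0.563, 0.231] pointing down, gripper open.
Joint ranges: [-3.01, 3.01], [-1.01, 2.22], [0.06, 2.58], [-1.02, 4.17], [0.09, 2.62], [-3.14, 3.14]. Speed limits (rad/s): [2.57, 2.57, 3.14, 3.14, 3.14, 3.14].

## Interface

Orientations are given as a unit quaternion [w, x, y, z].
In Python, from plant import manip, imaging gives the robot as it stands.
- The arm moves only by the shell command python3 -m pendant 'ROWS'. ROWS is JSON, a list that holds one entry, the list of rows, each a list of 7 numbers: the turn, a rotation vector about the world's x, y, z in units of pi rad (1.0 is pi rad), then the shift along the world's x, y, z in units of 250 mm (1.0 is 250 mm), then the opening, from 0 (shut) to 1 (fully open). In form: [[[ax, ay, az, tx, ty, tz, claw], ...]]. A call has 1 to 20 rows; each row shifts and turns the commanded pose from where the row before left it; what a row does not reach is not made up. A row lasts 1/8 s, in which the tool goes at most 62.5 mm and 10.7 degrees, less where a joint would pass 70% of its speed; a pose out of reach is approached as far as the arm can. A call with a number of a shift or a turn outside -1 to 1 is refused whole. A call with a gripper value outside its range is refused whole. The fingers move at their own pace and stop on an object; the grip force is fixed at half the most. Time passes only in rows, so rows that do not move let the fingers close. It gives the time, the measured TCP pose, the force and the opening at its end, in the units of the state.
- manip.state(): the state, without advancing time (a new reading comes with each control period).
- imaging.grab_frame(name): name is "side" or "top"; returns a dict with "frame" (400x640x3 uint8, blue, green, red), "mtx" (3x3 intrinsics, pixels), "k1" (the pictures are not rectified: a ray, as slopes to the right and down, at radius r is drawn at 1 + k1 r^2 times it, then the intrinsics apply), "world_to_cam" (4x4, takes a point from world to camera coordinates). Camera axes: x right, y down, z forward; pixel columns grow to the right and rows downward; lengths in m; the calibration is good to about 2 mm. A picture is of the moment at which its call begins. There is no depth.
- manip.job_done(): hands the job in, once; it reports no verdict.
The state is a dict: "time": time; "joint_pos": joint angles; "joint_vel": joint speeds; "joint_efforts": joint torques, N m; "tool_pos": TCP position; "tool_rot": TCP orientation; "contact_force": force on the tool from outside, world axes, zero at the start; "ft_torque": the same for the moment, N m; "gripper_width": opening from 0.0 (shut) to 1.0 (fully open).
Only numpy, scipy, OpenCV 4.12 (cv2) and the standard library are available. Lean on these libraries where they do the work, as an engineer would, in place of code of your own. Each camera call takes 0.05 s, during which the arm holds its last target. There are 200 camera calls.

## Task

The three spare parts on the counter are in one another's trays: put each loose part into the middle of the tray whose screwed-down sample is the same as it, right way up as it lies now. Park one of them on the empty black mat on the way, so that each tray is free before its part comes; set the parts down without dropping them or knocking them together, and do not shift the carton, the tape roll or the screwdriver.

Things in the scene. Friction and masses are not known exactly. Their poses are not given: they have to be found in the camera images.
- pulley: Loose bare aluminium belt pulley, lying flat with its hub up: grooved wheel 64 mm in diameter and 18 mm high, with a round hub 28 mm in diameter standing on it from 18 to 48 mm high (grip the hub). Origin: centre of the underside, z up. About 0.3 kg. It starts in the tray for the bearing block.
- block: Loose grey painted bearing block: foot 90 mm long (x), 30 wide (y), 12 thick; on its middle a round housing of 44 mm diameter, 26 mm between its flat faces (y), axis along y 26 mm above the underside, top at 48 mm. Grip the housing across y, above the foot. Origin: centre of the underside, z up. About 0.35 kg. Starts in the fork head's tray.
- fork: Loose bare steel fork head (clevis), 90 mm long (x): body 30 wide (y), 32 high with flat sides from x = -25 to +45 mm, split into two prongs (12 mm gap) from x = +5 to +45; round neck of 22 mm diameter from x = -45 to -25. Grip across y at the origin. Origin: centre of the underside, z up. About 0.4 kg. Starts in the pulley's tray.
- tray_pulley: Fixed grey tray for the pulley. Origin: underside, middle of its square compartment (130 mm inside, floor top 3 mm up, 3 mm walls, rim 12 mm up; dark 102 mm square marks the middle). On its +x side (away from the robot, within 9 degrees) a black ledge 136 mm wide, 4 mm thick, 68 to 140 mm from the origin; screwed on it, centred at x = 104 mm, a sample copy of the pulley, top 52 mm up, not removable.
- tray_block: Fixed grey tray for the bearing block. Origin: underside, middle of its square compartment (130 mm inside, floor top 3 mm up, 3 mm walls, rim 12 mm up; dark 102 mm square marks the middle). On its +x side (away from the robot, within 9 degrees) a black ledge 136 mm wide, 4 mm thick, 68 to 140 mm from the origin; screwed on it, centred at x = 104 mm, a sample copy of the bearing block, top 52 mm up, not removable.
- tray_fork: Fixed grey tray for the fork head. Origin: underside, middle of its square compartment (130 mm inside, floor top 3 mm up, 3 mm walls, rim 12 mm up; dark 102 mm square marks the middle). On its +x side (away from the robot, within 9 degrees) a black ledge 136 mm wide, 4 mm thick, 68 to 140 mm from the origin; screwed on it, centred at x = 104 mm, a sample copy of the fork head, top 52 mm up, not removable.
- mat: Free spot: black rubber mat 120 x 120 mm, 3 mm thick, fixed to the counter and empty at the start. Origin: centre of its underside, on the counter. The mat and the three trays stand side by side in a row, in any order.
- carton: Bystander, loose: small brown carton 65 x 36 x 30 mm high with a pale band. Origin: centre of the underside. Not to be shifted.
- tape: Bystander, loose: roll of black tape lying flat, 50 mm outside diameter, 30 mm hole, 19 mm high. Origin: centre of the underside. Not to be shifted.
- screwdriver: Bystander, loose: red-handled screwdriver about 170 mm long lying along its x axis, handle towards -x. Not to be shifted.
Not all that is in view belongs to the job. Leave any yellow look-alike of the fork alone. Of the things that look like the block, the larger one is meant.

How it is judged:
By the outcome, as a careful person would: the job done as asked, in the order asked, and still so for the second after the job is handed in, with the robot touching nothing.
It also fails if it takes over 118 s, if anything falls off the work surface, if the arm or the gripper's body presses on something with over 40 N, if the wrist force passes 120 N, or if a joint passes its speed limit or range.

## Working session

There is one attempt and no reset: what is moved stays moved. The work goes in short steps, Python scripts to look and compute and a shell command to move; the robot and the scene stay as the last step left them, time stands still between calls to the robot, and variables do not carry over. Pictures are saved under pics/ and viewed, about 12 in all and at most 16, crops included, and the job is handed in when it is done.

```bash
mkdir -p pics; cat > h.py <<'E'
import numpy as np, cv2
from plant import manip, imaging
def grab(n,tag):
    f=imaging.grab_frame(n); cv2.imwrite(f'pics/{tag}.png',f['frame'])
    np.savez(f'{tag}.npz',**{k:np.array(f[k]) for k in('frame','mtx','k1','world_to_cam')}); return f
def pix2w(f,u,v,z):
    K=f['mtx'];a=np.array([(u-K[0,2])/K[0,0],(v-K[1,2])/K[1,1]]);k=float(f['k1']);b=a.copy()
    for _ in range(30): b=a/(1+k*(b@b))
    M=f['world_to_cam'];R=M[:3,:3];c=-R.T@M[:3,3];d=R.T@np.array([*b,1]);return (c+d*(z-c[2])/d[2])[:3]
def w2pix(f,p):
    M=f['world_to_cam'];q=M[:3,:3]@np.array(p)+M[:3,3];b=q[:2]/q[2];b=b*(1+float(f['k1'])*(b@b));K=f['mtx']
    return np.array([K[0,0]*b[0]+K[0,2],K[1,1]*b[1]+K[1,2]])
def rect(f,x0,x1,y0,y1,z,s,out):
    # world-plane view: up = +x, left = +y ; s px per m
    xs=np.arange(x1,x0,-1/s);ys=np.arange(y1,y0,-1/s)
    m=np.array([[w2pix(f,(x,y,z)) for y in ys] for x in xs],np.float32)
    cv2.imwrite(out,cv2.remap(f['frame'],m[...,0],m[...,1],cv2.INTER_LINEAR))
def load(tag): return dict(np.load(f'{tag}.npz'))
E
python3 - <<'E'
from h import *
for n in('top','side'):
    f=grab(n,n+'0'); M=f['world_to_cam'];print(n,-M[:3,:3].T@M[:3,3],M[:3,:3].round(2).tolist(),f['mtx'].tolist(),f['k1'])
    for p in [(.5,.3,0),(.5,-.3,0),(.9,0,0),(.4,0,0)]: print(p,w2pix(f,p))
print(manip.state())
E
```

```text
top [0.25837178 0.0332092  1.46558212] [[0.03, -1.0, 0.01], [-0.98, -0.03, -0.18], [0.18, -0.01, -0.98]] [[477.80125149312613, 0.0, 318.3450791437492], [0.0, 477.80125149312613, 211.94688341317092], [0.0, 0.0, 1.0]] 0.0395063259548652
(0.5, 0.3, 0) [228.99194241 217.28577261]
(0.5, -0.3, 0) [422.21325832 222.81917406]
(0.9, 0, 0) [328.70376202  98.68921111]
(0.4, 0, 0) [324.90294189 252.17472578]
side [-0.24726134 -0.88291308  0.93403578] [[0.77, -0.64, -0.0], [-0.38, -0.45, -0.8], [0.51, 0.62, -0.59]] [[471.61562482701305, 0.0, 315.70915416348583], [0.0, 471.61562482701305, 202.29429802527386], [0.0, 0.0, 1.0]] 0.000546236763964099
(0.5, 0.3, 0) [264.99503983 182.30629998]
(0.5, -0.3, 0) [389.96459675 275.36905198]
(0.9, 0, 0) [404.87257086 177.78410121]
(0.4, 0, 0) [294.53925063 236.34372191]
{'time': 0.1, 'joint_pos': array([ 1.00200882e+00,  5.33074878e-02,  1.61414224e+00, -1.76824893e-05,
        1.47599847e+00, -1.19029896e-01]), 'joint_vel': array([-9.68957784e-04, -4.04178096e-05, -4.37003960e-03,  1.64377355e-03,
       -2.49759056e-03,  2.55373358e-03]), 'joint_efforts': array([ 8.55388225e-04, -3.94896662e+01, -3.71367109e+01, -1.21076264e-04,
        3.85542095e-03, -2.97869633e-05]), 'tool_pos': array([0.27143556, 0.56236217, 0.23018427]), 'tool_rot': array([ 4.04380598e-04,  8.46978308e-01,  5.31626640e-01, -8.35051491e-04]), 'contact_force': array([-0.05686954, -0.44926252,  0.18911916]), 'ft_torque': array([-0.00658816,  0.07616031,  0.004751  ]), 'gripper_width': 0.9992056803487203}
```

View pics/top0.png

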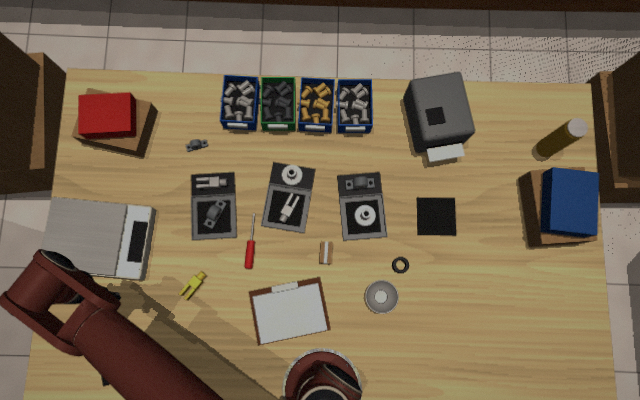

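View pics/side0.png

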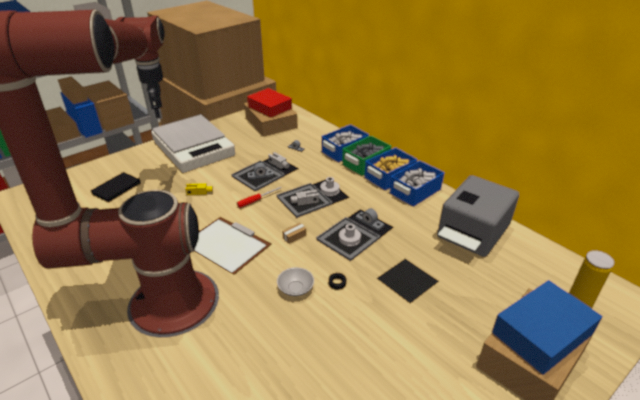

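The fork tray (left, with the block), pulley tray (middle, with the fork), block tray (right, with the pulley) and mat (far right) sit at about (214,215), (290,205), (363,215) and (436,216) in the top picture. Next I'll make metric enlargements.

```bash
python3 - <<'E'
from h import *
f=load('top0')
def g(z,y0,y1,out):
    rect(f,.42,.68,y0,y1,z,2000,out); im=cv2.imread(out)
    for i in range(0,int((y1-y0)*2000),100):
        cv2.line(im,(i,0),(i,8),(0,255,255),1);cv2.putText(im,f'{y1-i/2000:.2f}',(i,20),0,.4,(0,255,255))
    for j in range(0,520,100):
        cv2.line(im,(0,j),(8,j),(0,255,255),1);cv2.putText(im,f'{.68-j/2000:.2f}',(10,j+5),0,.4,(0,255,255))
    cv2.imwrite(out,im)
g(.012,.04,.44,'pics/rl.png'); g(.012,-.38,.02,'pics/rr.png')
E
```

```text
(no output)
```

View pics/rl.png

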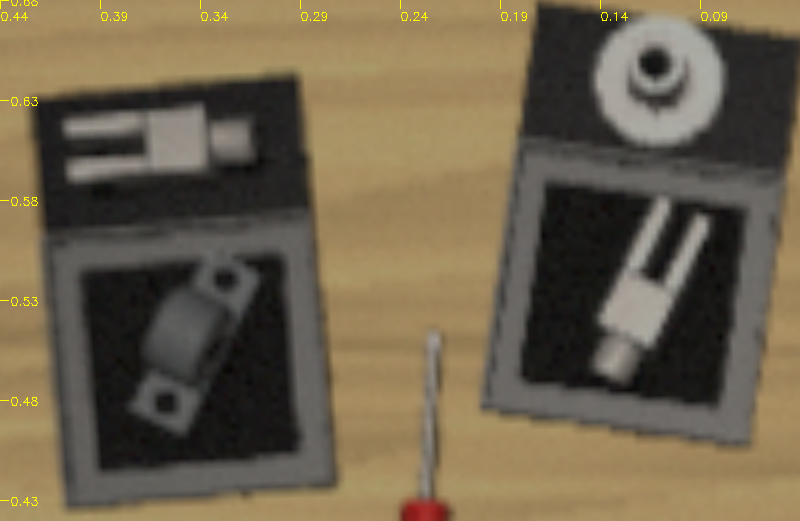

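View pics/rr.png

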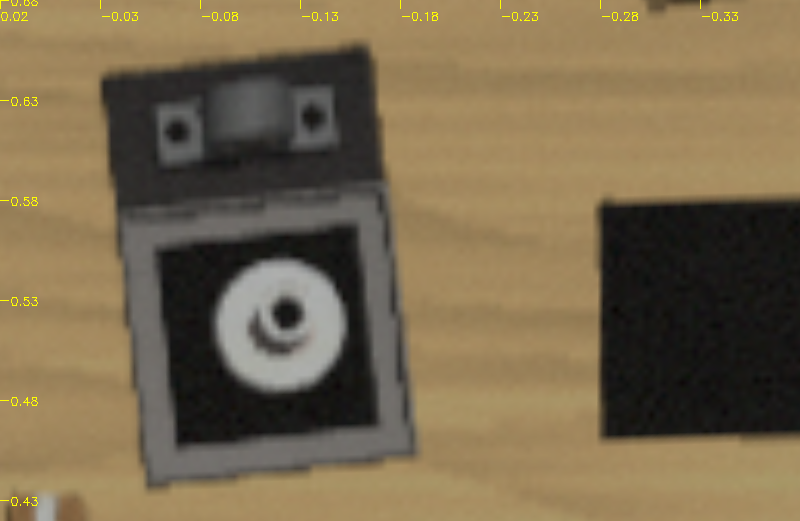

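Left view: tray_fork dark-square centre at (191,361), block holes at (227,279)/(167,403); tray_pulley dark centre at (634,295), fork top from rear (628,336) to tips (683,208). Right view: tray_block dark centre at (267,337), pulley wheel centre at (281,325), hub top at (288,315).

```bash
python3 - <<'E'
from h import *
f=load('top0')
def c(n,y1,i,j,z): 
    u=w2pix(f,(.68-j/2000,y1-i/2000,.012)); print(n,pix2w(f,*u,z).round(4),u.round(1))
L,R=.44,.02
c('tray_fork',L,191,361,.003);c('tray_fork rim',L,189,357,.012)
c('tray_pulley',L,634,295,.003);c('tray_block',R,267,337,.003)
c('block',L,197,341,.015);c('fork',L,648,290,.035)
c('pulley wheel',R,281,325,.021);c('pulley hub',R,288,315,.051)
for p in [(417,198),(456,198),(456,235),(418,236),(436.6,216.6)]:print('mat',pix2w(f,*p,.003))
s=load('side0')
for n,p in dict(mat=pix2w(f,436.6,216.6,.003)).items(): print('side mat',w2pix(s,p))
for n,p,z in [('p',(281,325),.021)]:
    u=w2pix(f,(.68-p[1]/2000,R-p[0]/2000,.012)); q=pix2w(f,*u,.051); print('hub top in side',w2pix(s,q))
E
```

```text
tray_fork [0.501  0.3464 0.003 ] [213.8 216.4]
tray_fork rim [0.5015 0.3455 0.012 ] [213.5 215.7]
tray_pulley [0.5342 0.1236 0.003 ] [286.3 207.9]
tray_block [ 0.5131 -0.1144  0.003 ] [362.6 216.8]
block [0.509  0.3409 0.015 ] [215.  213.2]
fork [0.5306 0.1147 0.035 ] [288.6 207.2]
pulley wheel [ 0.5159 -0.1195  0.021 ] [364.9 214.9]
pulley hub [ 0.5154 -0.1198  0.051 ] [366.  213.4]
mat [ 0.57772167 -0.28394381  0.003     ]
mat [ 0.58124867 -0.40570711  0.003     ]
mat [ 0.46450547 -0.40284036  0.003     ]
mat [ 0.45793645 -0.2858288   0.003     ]
mat [ 0.52038992 -0.34417923  0.003     ]
side mat [407.23166144 280.05250027]
hub top in side [347.93073917 227.07571175]
```

```bash
python3 -m pendant '[[[0,0,0,0.03,-0.08,0,0.6],[0,0,0,0.061,-0.17,0,0.6],[0,0,0,0.061,-0.17,0,0.6],[0,0,0,0.061,-0.17,0,0.6],[0,0,0,0.061,-0.17,0,0.6],[0,0,0,0.061,-0.17,0,0.6],[0,0,0,0.061,-0.17,0,0.6],[0,0,0,0.061,-0.17,0,0.6],[0,0,0,0.061,-0.17,0,0.6],[0,0,0,0.061,-0.17,0,0.6],[0,0,0,0.061,-0.17,0,0.6],[0,0,0,0.061,-0.17,0,0.6],[0,0,0,0.061,-0.17,0,0.6],[0,0,0,0.061,-0.17,0,0.6],[0,0,0,0.061,-0.17,0,0.6],[0,0,0,0.061,-0.17,0,0.6],[0,0,0,0.035,-0.098,0,0.6],[0,0,0,0,0,-0.15,0.6],[0,0,0,0,0,-0.15,0.6],[0,0,0,0,0,0,0.6]]]'
```

```text
time: 2.6
tool_pos: [0.5134, -0.1188, 0.1524]
tool_rot: [-0.003, 0.847, 0.531, -0.003]
contact_force: [-0.3, 0.5, 0.8]
gripper_width: 0.597
```

```bash
python3 -m pendant '[[[0,0,0,0.009,-0.004,-0.12,0.6],[0,0,0,0,0,-0.12,0.6],[0,0,0,0,0,-0.1,0.6],[0,0,0,0,0,0,0.6]]]'; python3 - <<'E'
from h import *
f=grab('side','s1'); cv2.imwrite('pics/s1c.png',cv2.resize(f['frame'][150:300,260:460],None,fx=4,fy=4,interpolation=2))
print(w2pix(f,manip.state()['tool_pos']))
E
```

```text
time: 3.1
tool_pos: [0.518, -0.1201, 0.071]
tool_rot: [-0.001, 0.847, 0.532, -0.001]
contact_force: [0.4, 1.7, 0.1]
gripper_width: 0.6
[351.32115488 220.86159467]
```

View pics/s1c.png

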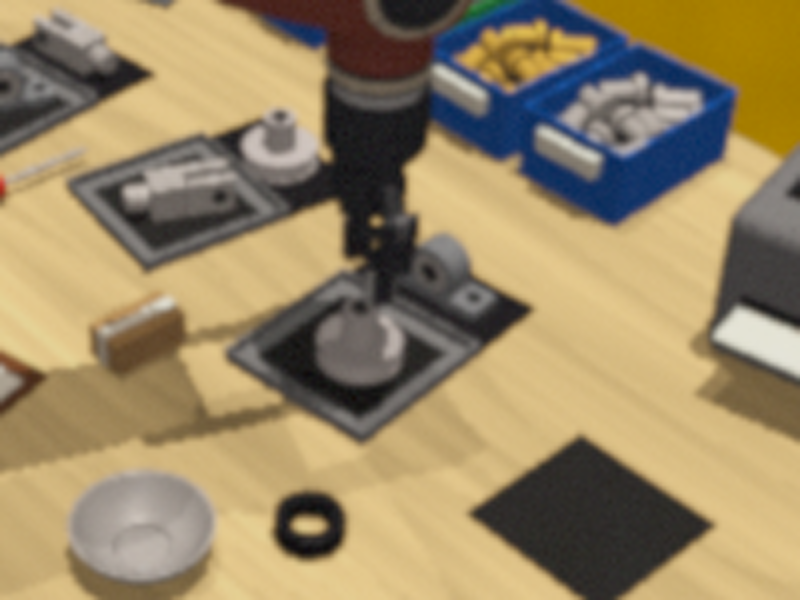

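```bash
python3 -m pendant '[[[0,0,0,-0.008,0,-0.06,0.6],[0,0,0,0,0,-0.06,0.6],[0,0,0,0,0,-0.06,0.6],[0,0,0,0,0,0,0.6],[0,0,0,0,0,0,0.45],[0,0,0,0,0,0,0.38],[0,0,0,0,0,0,0.32],[0,0,0,0,0,0,0.2],[0,0,0,0,0,0,0.2],[0,0,0,0,0,0,0.2],[0,0,0,0,0,0,0.2]]]'
```

```text
time: 4.53
tool_pos: [0.5176, -0.1204, 0.0272]
tool_rot: [0.001, 0.847, 0.532, 0.0]
contact_force: [-1.5, 0.6, 6.2]
gripper_width: 0.305
```

```bash
python3 -m pendant '[[[0,0,0,0,0,0.05,0.1],[0,0,0,0,0,0.1,0.1],[0,0,0,0,0,0.12,0.1],[0,0,0,0,0,0.1,0.1],[0,0,0,0.002,-0.05,0,0.1],[0,0,0,0.002,-0.11,0,0.1],[0,0,0,0.002,-0.14,0,0.1],[0,0,0,0.002,-0.15,0,0.1],[0,0,0,0.002,-0.15,0,0.1],[0,0,0,0.002,-0.14,0,0.1],[0,0,0,0,-0.11,0,0.1],[0,0,0,0,-0.045,0,0.1],[0,0,0,0,0,-0.1,0.1],[0,0,0,0,0,-0.1,0.1],[0,0,0,0,0,-0.07,0.1],[0,0,0,0,0,0,0.1]]]'
```

```text
time: 6.52
tool_pos: [0.5188, -0.3425, 0.0491]
tool_rot: [-0.002, 0.847, 0.532, -0.001]
contact_force: [-0.1, -0.2, -2.8]
gripper_width: 0.305
```

```bash
python3 -m pendant '[[[0,0,0,0,-0.004,-0.05,0.1],[0,0,0,0,0,-0.025,0.1],[0,0,0,0,0,-0.006,0.1],[0,0,0,0,0,0,0.1]]]'; python3 -c "
from h import *
print(manip.state()['contact_force'],manip.state()['tool_pos'])"
```

```text
time: 7.02
tool_pos: [0.5201, -0.345, 0.0312]
tool_rot: [0.0, 0.847, 0.532, 0.0]
contact_force: [1.1, 0.0, -2.8]
gripper_width: 0.306
[ 1.13706953e+00  1.61698485e-03 -2.80184114e+00] [ 0.52009638 -0.34502143  0.03123508]
```

```bash
python3 -m pendant '[[[0,0,0,0,0,-0.01,0.1],[0,0,0,0,0,-0.006,0.1],[0,0,0,0,0,-0.003,0.1],[0,0,0,0,0,0,0.1]]]'
```

```text
time: 7.52
tool_pos: [0.5201, -0.345, 0.0273]
tool_rot: [-0.0, 0.847, 0.532, -0.0]
contact_force: [-3.8, 1.5, 5.3]
gripper_width: 0.305
```

```bash
python3 -m pendant '[[[0,0,0,0,0,0,0.4],[0,0,0,0,0,0,0.6],[0,0,0,0,0,0,0.6],[0,0,0,0,0,0,0.6],[0,0,0,0,0,0.05,0.6],[0,0,0,0,0,0.15,0.6],[0,0,0,0,0,0.15,0.6],[0,0,0,0,0,0.15,0.6]]]'; python3 - <<'E'
from h import *
f=grab('side','s2'); cv2.imwrite('pics/s2c.png',cv2.resize(f['frame'][200:330,320:480],None,fx=4,fy=4,interpolation=2))
E
python3 -m pendant '[[[0,0,0,-0.003,0.1,0,0.6],[0,0,0,-0.003,0.17,0,0.6],[0,0,0,-0.003,0.18,0,0.6],[0,0,0,-0.003,0.18,0,0.6],[0,0,0,-0.003,0.18,0,0.6],[0,0,0,-0.003,0.18,0,0.6],[0,0,0,-0.003,0.18,0,0.6],[0,0,0,-0.003,0.18,0,0.6],[0,0,0,-0.003,0.18,0,0.6],[0,0,0,-0.003,0.18,0,0.6],[0,0,0,-0.003,0.18,0,0.6],[0,0,0,-0.003,0.18,0,0.6],[0,0,0,-0.003,0.18,0,0.6],[0,0,0,-0.003,0.18,0,0.6],[0,0,0,-0.002,0.16,0,0.6],[0,0,0,0,0.1,0,0.6],[0,0,0,0,0.054,0,0.6],[0,0,0,0,0,0,0.6]]]'
```

```text
time: 8.52
tool_pos: [0.5201, -0.345, 0.1536]
tool_rot: [0.001, 0.847, 0.532, 0.0]
contact_force: [1.3, -0.5, -0.2]
gripper_width: 0.603
time: 10.82
tool_pos: [0.5081, 0.3414, 0.1506]
tool_rot: [0.0, 0.847, 0.532, -0.001]
contact_force: [-0.3, 0.1, -0.2]
gripper_width: 0.598
```

View pics/s2c.png

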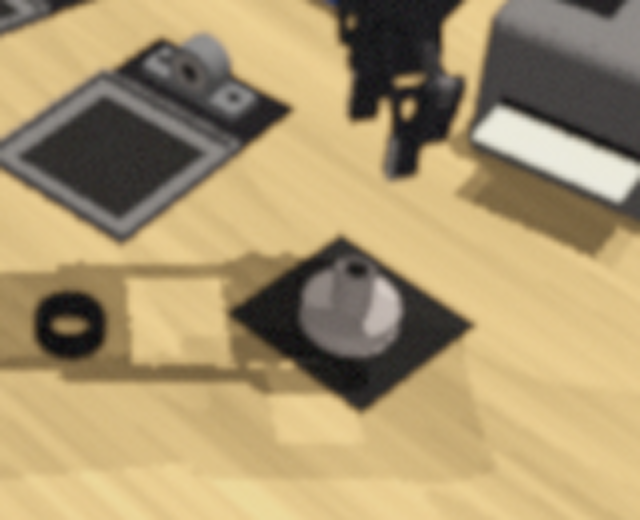

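The pulley stands centred on the mat at about (352,310) in the crop, and the block tray is empty. Now the block.

```bash
python3 -m pendant '[[[0,0,0,0.002,-0.002,-0.12,0.6],[0,0,0,0,0,-0.15,0.6],[0,0,0,0,0,-0.12,0.6],[0,0,0,0,0,-0.08,0.6],[0,0,0,0,0,-0.04,0.6],[0,0,0,0,0,0,0.6],[0,0,0,0,0,0,0.45],[0,0,0,0,0,0,0.38],[0,0,0,0,0,0,0.32],[0,0,0,0,0,0,0.1],[0,0,0,0,0,0,0.1],[0,0,0,0,0,0,0.1]]]'
```

```text
time: 12.32
tool_pos: [0.51, 0.3408, 0.0247]
tool_rot: [0.0, 0.847, 0.532, 0.001]
contact_force: [-1.0, -1.7, 5.7]
gripper_width: 0.294
```

```bash
python3 -m pendant '[[[0,0,0,0,0,0.05,0.1],[0,0,0,0,0,0.12,0.1],[0,0,0,0,0,0.15,0.1],[0,0,0,0,0,0.1,0.1],[0,0,0,0.002,-0.05,0,0.1],[0,0,0,0.002,-0.11,0,0.1],[0,0,0,0.002,-0.15,0,0.1],[0,0,0,0.002,-0.17,0,0.1],[0,0,0,0.002,-0.17,0,0.1],[0,0,0,0.002,-0.17,0,0.1],[0,0,0,0.002,-0.17,0,0.1],[0,0,0,0.002,-0.17,0,0.1],[0,0,0,0,-0.17,0,0.1],[0,0,0,0,-0.17,0,0.1],[0,0,0,0,-0.15,0,0.1],[0,0,0,0,-0.11,0,0.1],[0,0,0,0,-0.06,0,0.1],[0,0,0,0,0,0,0.1],[0,0,0,0,0,0,0.1]]]'; python3 -m pendant '[[[0,0,0,0,0,-0.08,0.1],[0,0,0,0,0,-0.13,0.1],[0,0,0,0,0,-0.1,0.1],[0,0,0,0,0,-0.05,0.1],[0,0,0,0,0,0,0.1]]]'
```

```text
time: 14.7
tool_pos: [0.5131, -0.1135, 0.1282]
tool_rot: [-0.001, 0.847, 0.532, -0.0]
contact_force: [-0.8, -0.0, -3.2]
gripper_width: 0.292
time: 15.32
tool_pos: [0.5124, -0.1136, 0.0372]
tool_rot: [-0.001, 0.847, 0.532, -0.001]
contact_force: [-0.0, 0.1, -3.9]
gripper_width: 0.29
```

```bash
python3 -m pendant '[[[0,0,0,0,-0.002,-0.03,0.1],[0,0,0,0,0,-0.014,0.1],[0,0,0,0,0,-0.007,0.1],[0,0,0,0,0,-0.005,0.1],[0,0,0,0,0,-0.003,0.1],[0,0,0,0,0,0,0.1]]]'
```

```text
time: 16.08
tool_pos: [0.5137, -0.1151, 0.0248]
tool_rot: [0.0, 0.847, 0.532, 0.0]
contact_force: [-2.8, 0.5, 2.4]
gripper_width: 0.295
```

```bash
python3 -m pendant '[[[0,0,0,0,0,0,0.4],[0,0,0,0,0,0,0.6],[0,0,0,0,0,0,0.6],[0,0,0,0,0,0,0.6],[0,0,0,0,0,0.05,0.6],[0,0,0,0,0,0.15,0.6],[0,0,0,0,0,0.15,0.6],[0,0,0,0,0,0.15,0.6],[0,0,0.003,0.01,0.08,0,0.6],[0,0,0.003,0.01,0.16,0,0.6],[0,0,0.003,0.01,0.17,0,0.6],[0,0,0.003,0.01,0.17,0,0.6],[0,0,0.002,0.01,0.16,0,0.6],[0,0,0,0.01,0.12,0,0.6],[0,0,0,0.008,0.059,0,0.6],[0,0,0,0,0,0,0.6],[0,0,0,0,0,0,0.6]]]'; python3 - <<'E'
from h import *
f=grab('side','s3'); cv2.imwrite('pics/s3c.png',cv2.resize(f['frame'][130:290,240:440],None,fx=4,fy=4,interpolation=2))
E
```

```text
time: 18.2
tool_pos: [0.5305, 0.114, 0.1492]
tool_rot: [0.0, 0.835, 0.55, -0.0]
contact_force: [1.0, -0.4, 0.6]
gripper_width: 0.6
```

View pics/s3c.png

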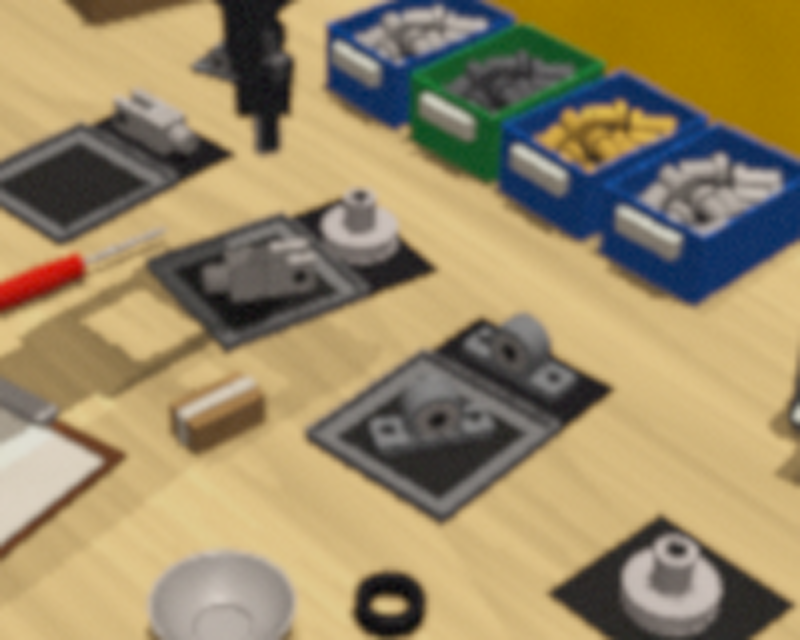

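The block sits upright in its tray, (435,415) in the crop, with the pulley on the mat. Now the fork.

```bash
python3 -m pendant '[[[0,0,0,0,0.002,-0.12,0.6],[0,0,0,0,0,-0.15,0.6],[0,0,0,0,0,-0.14,0.6],[0,0,0,0,0,-0.09,0.6],[0,0,0,0,0,-0.05,0.6],[0,0,0,0,0,0,0.6],[0,0,0,0,0,0,0.45],[0,0,0,0,0,0,0.38],[0,0,0,0,0,0,0.32],[0,0,0,0,0,0,0.1],[0,0,0,0,0,0,0.1],[0,0,0,0,0,0,0.1]]]'
```

```text
time: 19.75
tool_pos: [0.5316, 0.1153, 0.0131]
tool_rot: [0.001, 0.835, 0.55, 0.001]
contact_force: [-1.3, -0.6, 6.2]
gripper_width: 0.338
```

```bash
python3 -m pendant '[[[0,0,0,0,0,0.05,0.1],[0,0,0,0,0,0.12,0.1],[0,0,0,0,0,0.15,0.1],[0,0,0,0,0,0.1,0.1],[0,0,0,-0.01,0.05,0,0.1],[0,0,0,-0.017,0.12,0,0.1],[0,0,0,-0.02,0.15,0,0.1],[0,0,0,-0.02,0.16,0,0.1],[0,0,0,-0.02,0.16,0,0.1],[0,0,0,-0.02,0.14,0,0.1],[0,0,0,-0.015,0.1,0,0.1],[0,0,0,0,0.046,0,0.1],[0,0,0,0,0,0,0.1],[0,0,0,0,0,0,0.1]]]'; python3 -m pendant '[[[0,0,0,0,0,-0.08,0.1],[0,0,0,0,0,-0.13,0.1],[0,0,0,0,0,-0.1,0.1],[0,0,0,0,0,-0.05,0.1],[0,0,0,0,0,0,0.1]]]'
```

```text
time: 21.5
tool_pos: [0.4998, 0.346, 0.1159]
tool_rot: [0.0, 0.835, 0.55, -0.001]
contact_force: [-0.0, -0.4, -2.9]
gripper_width: 0.337
time: 22.12
tool_pos: [0.4991, 0.3459, 0.0249]
tool_rot: [-0.0, 0.835, 0.55, -0.001]
contact_force: [-0.4, -0.3, -3.8]
gripper_width: 0.339
```

```bash
python3 -m pendant '[[[0,0,0,0.005,0,-0.03,0.1],[0,0,0,0,0,-0.014,0.1],[0,0,0,0,0,-0.007,0.1],[0,0,0,0,0,-0.005,0.1],[0,0,0,0,0,-0.003,0.1],[0,0,0,0,0,0,0.1]]]'
```

```text
time: 22.88
tool_pos: [0.5014, 0.347, 0.0132]
tool_rot: [0.0, 0.835, 0.55, -0.0]
contact_force: [-4.8, -2.3, 4.1]
gripper_width: 0.337
```

```bash
python3 -m pendant '[[[0,0,0,0,0,0,0.4],[0,0,0,0,0,0,0.6],[0,0,0,0,0,0,0.6],[0,0,0,0,0,0,0.6],[0,0,0,0,0,0.05,0.6],[0,0,0,0,0,0.15,0.6],[0,0,0,0,0,0.2,0.6],[0,0,0,0,0,0.15,0.6]]]'; python3 -m pendant '[[[0,0,0,0.005,-0.1,0,0.6],[0,0,0,0.005,-0.17,0,0.6],[0,0,0,0.005,-0.18,0,0.6],[0,0,0,0.005,-0.18,0,0.6],[0,0,0,0.005,-0.18,0,0.6],[0,0,0,0.005,-0.18,0,0.6],[0,0,0,0.005,-0.18,0,0.6],[0,0,0,0.005,-0.18,0,0.6],[0,0,0,0.005,-0.18,0,0.6],[0,0,0,0.005,-0.18,0,0.6],[0,0,0,0.005,-0.18,0,0.6],[0,0,0,0.005,-0.18,0,0.6],[0,0,0,0.005,-0.18,0,0.6],[0,0,0,0.005,-0.18,0,0.6],[0,0,0,0.005,-0.16,0,0.6],[0,0,0,0,-0.12,0,0.6],[0,0,0,0,-0.058,0,0.6],[0,0,0,0,0,0,0.6],[0,0,0,0,0,0,0.6]]]'; python3 - <<'E'
from h import *
f=grab('top','t4'); rect(f,.42,.68,.04,.44,.012,2000,'pics/t4.png')
E
```

```text
time: 23.88
tool_pos: [0.502, 0.3472, 0.1529]
tool_rot: [0.0, 0.835, 0.55, 0.002]
contact_force: [0.5, 0.1, 0.5]
gripper_width: 0.601
time: 26.25
tool_pos: [0.5201, -0.3441, 0.1494]
tool_rot: [-0.0, 0.835, 0.55, 0.0]
contact_force: [-0.1, 0.3, -0.1]
gripper_width: 0.601
```

View pics/t4.png

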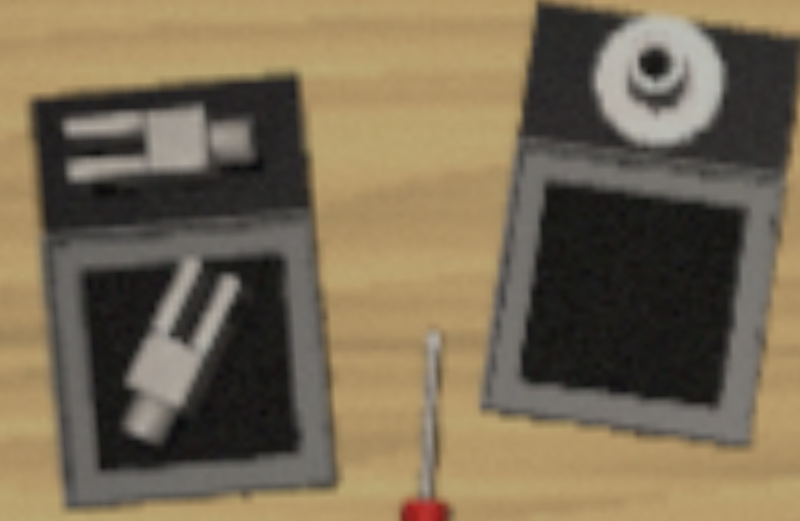

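The fork's origin is at about (177,348), which matches the tray_fork centre within about 1 mm. The pulley tray is empty, with its dark centre at (634,295).

```bash
python3 -m pendant '[[[0,0,0,0,-0.003,-0.12,0.6],[0,0,0,0,0,-0.15,0.6],[0,0,0,0,0,-0.12,0.6],[0,0,0,0,0,-0.06,0.6],[0,0,0,0,0,-0.04,0.6],[0,0,0,0,0,0,0.6],[0,0,0,0,0,0,0.45],[0,0,0,0,0,0,0.38],[0,0,0,0,0,0,0.32],[0,0,0,0,0,0,0.1],[0,0,0,0,0,0,0.1],[0,0,0,0,0,0,0.1]]]'
```

```text
time: 27.8
tool_pos: [0.5208, -0.3464, 0.0283]
tool_rot: [0.001, 0.835, 0.55, 0.0]
contact_force: [0.8, 1.8, 5.9]
gripper_width: 0.305
```

```bash
python3 -m pendant '[[[0,0,0,0,0,0.05,0.1],[0,0,0,0,0,0.12,0.1],[0,0,0,0,0,0.15,0.1],[0,0,0,0,0,0.1,0.1],[0,0,0,0.005,0.05,0,0.1],[0,0,0,0.005,0.11,0,0.1],[0,0,0,0.005,0.15,0,0.1],[0,0,0,0.005,0.17,0,0.1],[0,0,0,0.005,0.17,0,0.1],[0,0,0,0.005,0.17,0,0.1],[0,0,0,0.005,0.17,0,0.1],[0,0,0,0.005,0.17,0,0.1],[0,0,0,0.005,0.17,0,0.1],[0,0,0,0.005,0.17,0,0.1],[0,0,0,0.004,0.15,0,0.1],[0,0,0,0,0.14,0,0.1],[0,0,0,0,0.09,0,0.1],[0,0,0,0,0,0,0.1],[0,0,0,0,0,0,0.1]]]'; python3 -m pendant '[[[0,0,0,0,0,-0.08,0.1],[0,0,0,0,0,-0.13,0.1],[0,0,0,0,0,-0.1,0.1],[0,0,0,0,0,-0.05,0.1],[0,0,0,0,0,0,0.1]]]'
```

```text
time: 30.18
tool_pos: [0.532, 0.1243, 0.1303]
tool_rot: [-0.001, 0.835, 0.55, -0.001]
contact_force: [-0.1, 0.3, -2.1]
gripper_width: 0.302
time: 30.8
tool_pos: [0.5323, 0.1235, 0.0401]
tool_rot: [-0.001, 0.835, 0.55, -0.001]
contact_force: [0.2, 0.1, -2.4]
gripper_width: 0.307
```

```bash
python3 -m pendant '[[[0,0,0,0.005,0,-0.03,0.1],[0,0,0,0,0,-0.014,0.1],[0,0,0,0,0,-0.007,0.1],[0,0,0,0,0,-0.005,0.1],[0,0,0,0,0,-0.003,0.1],[0,0,0,0,0,0,0.1]]]'
```

```text
time: 31.55
tool_pos: [0.5349, 0.1242, 0.0282]
tool_rot: [-0.0, 0.835, 0.55, -0.0]
contact_force: [-3.9, -0.7, 5.1]
gripper_width: 0.309
```

Contact, so I'll release, rise, move back clear of the view and check.

```bash
python3 -m pendant '[[[0,0,0,0,0,0,0.4],[0,0,0,0,0,0,0.6],[0,0,0,0,0,0,0.6],[0,0,0,0,0,0,0.6],[0,0,0,0,0,0.05,0.6],[0,0,0,0,0,0.15,0.6],[0,0,0,0,0,0.2,0.6],[0,0,0,0,0,0.2,0.6],[0,0,0,0,0,0.2,0.6],[0,0,0,-0.08,0.16,0,0.6],[0,0,0,-0.08,0.16,0,0.6],[0,0,0,-0.08,0.18,0,0.6],[0,0,0,-0.08,0.18,0,0.6],[0,0,0,-0.08,0.18,0,0.6],[0,0,0,-0.08,0.18,0,0.6],[0,0,0,-0.08,0.18,0,0.6],[0,0,0,-0.08,0.18,0,0.6],[0,0,0,-0.08,0.18,0,0.6],[0,0,0,-0.08,0.18,0,0.6],[0,0,0,0,0,0,0.6]]]'; python3 - <<'E'
from h import *
f=grab('top','t5'); rect(f,.38,.68,-.35,.44,.012,1000,'pics/t5.png')
g=grab('side','s5'); cv2.imwrite('pics/s5c.png',cv2.resize(g['frame'][130:310,220:440],None,fx=3.5,fy=3.3,interpolation=2))
d=cv2.absdiff(f['frame'],load('top0')['frame'])[225:280,230:420].max(2); print('bystander diff px',(d>40).sum(), np.argwhere(d>40)[:3])
E
```

```text
time: 34.05
tool_pos: [0.333, 0.5664, 0.2277]
tool_rot: [-0.0, 0.834, 0.552, 0.0]
contact_force: [-0.2, -0.7, -0.2]
gripper_width: 0.601
bystander diff px 42 [[  0 123]
 [  0 124]
 [  0 125]]
```

View pics/t5.png

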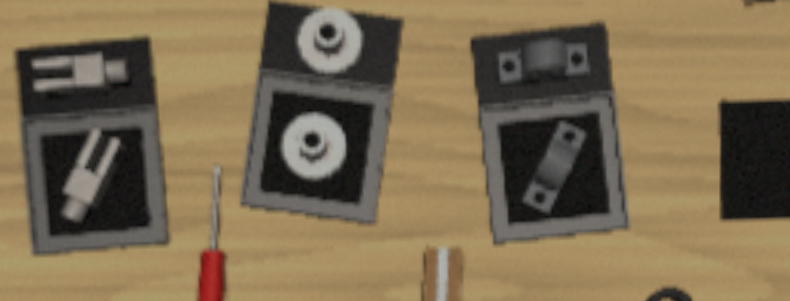

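View pics/s5c.png

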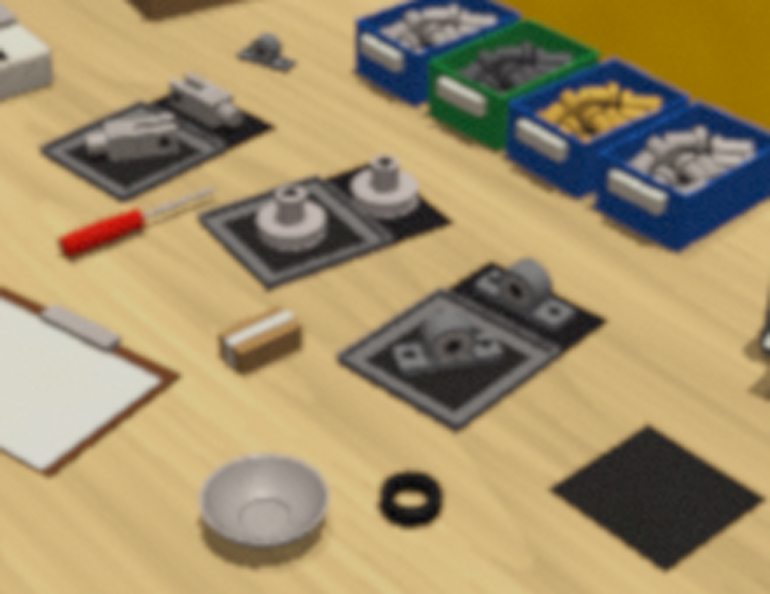

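All three parts are upright and centred in their trays: block hole midpoint (553,166), pulley centre (314,146), fork origin about (92,173). The carton, tape and screwdriver are unchanged and the gripper is clear.

```bash
python3 -c "
from plant import manip
print(manip.job_done())"
```

```text
the job is handed in; nothing more can be done
None
```

The job is done and handed in at about 34 s of robot time. I parked the pulley on the mat, moved the block to its tray, then the fork to its tray, and finally the pulley from the mat to its own tray. Each part was lowered until it touched before I let go.

The last top and side pictures show all three parts upright, within about 2 mm of their tray centres by my readings, and the gripper well clear. I saw no sign that the carton, tape or screwdriver had moved. An automatic picture comparison around them flagged 42 changed pixels. The first three lay on the row at the block tray's near edge, clear of the bystanders. I did not trace the other 39. No check failed. The strongest wrist force I saw was about 7 N, read only at the end of each move.

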